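# Hang the food-set lamp on the spring arm

## Robot

A 7-joint arm with a two-finger parallel gripper is mounted at the origin on the work surface. World frame = base frame: x ahead of the robot, y to its left, z up, the work surface at z = 0. Lengths are in mm, angles in rad, forces in N, time in s.
With the tool pointing down it reaches from about 400 to 875 mm from the base axis. Payload 4.4 kg.
Tool frame: the origin (TCP) lies midway between the tips of the shut fingers; the grasp point (between the pads) lies 19 mm behind it; z points along the fingers, y is the line along which they close (so a half turn about z gives the same grasp; the last joint's range is limited). The gripper opens to 85 mm and grips with 20 to 120 N. Pads are 22 mm wide; open, the fingers measure 114 mm over their backs; the gripper's body (76 mm by 85 mm) begins 54 mm behind the grasp point. The pads swing forward as they close: fully open they stand 13 mm farther back than shut.
Start: joints at [-1.211, 0.628, 0.038, 1.517, -0.027, 0.996, -0.02], TCP at [268.461, 591.985, 231.313] pointing down, gripper open.
Joint ranges: [-3.06, 3.06], [-0.37, 2.12], [-1.25, 1.32], [0.18, 2.47], [-1.1, 4.24], [0.23, 1.98], [-2.94, 2.94]. Speed limits (rad/s): [2.57, 2.57, 3.14, 3.14, 3.14, 3.14, 3.14].

## Interface

Orientations are given as [roll, pitch, yaw] about the fixed x, y, z axes, in that order (R = Rz(yaw) Ry(pitch) Rx(roll)).
In Python, from cell import read_state, get_image, finish_job gives the robot as it stands.
- The arm moves only by the tool send_rows, never from a script. Its argument "series" is a list of rows, each an object of numbers: "ax", "ay", "az": the turn, a rotation vector about the tool's x, y, z in rad; "dx", "dy", "dz": the shift along the tool's x, y, z in cm; "hand": the closure, from 0 (fully open) to 1 (shut). In form: [{"ax": .., "ay": .., "az": .., "dx": .., "dy": .., "dz": .., "hand": ..}, ...]. A call has 1 to 10 rows; each row is the pose to reach, as a shift and turn from the pose commanded when the call began, along the tool's axes at that moment; what a row does not reach only later rows make up. A row lasts 1/10 s, in which the tool goes at most 50 mm and 8.59 degrees, less where a joint would pass 70% of its speed; a pose out of reach is approached as far as the arm can. A call with a gripper value outside its range is refused whole. The fingers move at their own pace and stop on an object; the grip force is fixed at half the most. Time passes only in rows, so rows that repeat a pose let the fingers close. It gives the time, the measured TCP pose, the force, the opening and the grip force at its end, in the units of the state.
- read_state(): the state, without advancing time (a new reading comes with each control period).
- get_image(name): name is "scene" or "top" or "wrist"; returns a dict with "pixels" (400x640x3 uint8, red, green, blue), "mtx" (3x3 intrinsics, pixels), "R" (3x3) and "t" (3): a world point X has camera coordinates R X + t. Camera axes: x right, y down, z forward; pixel columns grow to the right and rows downward; lengths in mm; the calibration is good to about 2 mm. The wrist camera is an equidistant fisheye: a pixel r from the principal point sees the ray r / f radians off the axis. A picture is of the moment at which its call begins. There is no depth.
- finish_job(): hands the job in; it is judged then, once.
The state is a dict: "clock": time; "qpos": joint angles; "qd": joint speeds; "tau": joint torques, N m; "eef_pos": TCP position; "tool_rot": TCP orientation; "force": force on the tool from outside, world axes, zero at the start; "torque": the same for the moment, N m; "width": finger opening in mm; "gripper_force": force on a finger pad.
Only numpy, scipy, OpenCV 4.12 (cv2) and the standard library are available. Lean on these libraries where they do the work, as an engineer would, in place of code of your own. Each camera call takes 0.05 s, during which the arm holds its last target. There are 200 camera calls.

## Task

Hang the small lamp by its C-shaped hanger on the cross-bar of the spring-balanced arm above the canape board, going down slowly with the arm as it sinks, and let go only when the arm carries the lamp's whole weight and has settled, so that on release it hardly stirs, neither dropping nor springing up. Be gentle with the arm, do not push it down to its lower stop, keep the lamp off the food, and leave the bowl, tumbler and pepper mill where they are.

Things in the scene. Friction and masses are not known exactly. Their poses are not given: they have to be found in the camera images.
- lamp: The lamp to hang: black round head, 90 mm across, 42 mm high, standing on its flat white underside; 155 mm high in all; 0.34 to 0.75 kg, not known beforehand. Origin at the centre of the underside, z up. On the head stands an aluminium C-shaped hanger, 22 mm wide (y): spine at x -17 to -9 mm, top plate at z 100 to 110 mm, lip at x 9 to 17 mm down to z 84 mm. Nearly all its mass is in the head.
- lamp_grip (a point): Middle of the orange grip tab on the hanger's top plate, 137 mm above the lamp's underside. Tab 14 mm thick (lamp y), 28 mm wide (x), z 110 to 155 mm. Squeeze it across its thickness.
- lamp_seat (a point): Where the bar's axis lies when the lamp hangs fully home: in the middle of the hanger's 18 mm wide pocket between spine and lip, 95 mm above the lamp's underside, the bar touching the underside of the top plate. The contact grips: a sideways push of the held lamp stays in it and, where the arm slopes, also lifts or sinks the arm.
- stand: The spring arm's stand and arm, fixed to the table: round steel base of 120 mm and post 250 mm from the origin along its +x, hinge at the post's head 190 mm above the table. Origin on the table about below the arm's cross-bar (10 mm off at the start); the arm runs from the post towards -x. The lamp hangs with its x and y axes along the stand's, its +x towards the post.
- boom_bar (a point): Middle of the cross-bar at the arm's free end, 250 mm from the hinge: level round steel bar, 10 mm thick, along the stand's y, between two cheeks 98 mm apart and 16 mm high that come from the post side. Red collars, 18 mm across, at 24 to 28 mm either side of the middle bound the hanger's place. Unloaded it is 260 mm above the table.
- boom (a joint): Arm angle, rad: 0 unloaded on its upper stop (rising 0.284 rad above level towards the bar), growing as it sinks; lower stop at 0.65. A spring of about 3.2 N m/rad (50 N/m at the bar) with preload (the bar starts to sink at about 1 N) and light damping holds it; with the lamp it settles at 0.17 to 0.52, according to the lamp's mass.
- board: Dark serving board with four canapes under the arm, 250 x 110 mm, 24 mm high with the food, long side along its x; origin at the centre of its underside. Fixed; keep the lamp off it.
- bowl: Pale green bowl of pasta salad, 190 mm across, about 75 mm high; origin at the centre of its underside. Leave alone.
- tumbler: Glass tumbler, 72 mm across, 110 mm high; origin at the centre of its underside. Leave alone.
- mill: Wooden pepper mill, 58 mm across, 130 mm high; origin at the centre of its underside. Leave alone.
- lamp_mouth (a point): Middle of the hanger's opening, on the lamp's +x side, at x 13, z 63 mm: 42 mm high, from the head's top (z 42 mm) to the lip's lower edge (z 84 mm). The bar enters here as the lamp is moved towards its own +x; lowering the lamp then brings the bar up into the pocket.
Things that resemble listed ones, but are neither listed nor needed, are in the scene too. What is shaped like the lamp but green, red or yellow is not meant.

How it is judged:
By the outcome, as a careful person would: the job done as asked, in the order asked, and still so for the second after the job is handed in, with the robot touching nothing.
It also fails if it takes over 72 s, if anything falls off the work surface, if the arm or the gripper's body presses on something with over 40 N, if the wrist force passes 120 N, or if a joint passes its speed limit or range.

## Working session

There is one attempt and no reset: what is moved stays moved. The work goes in short steps, Python scripts to look and compute and a tool call to move; the robot and the scene stay as the last step left them, time stands still between calls to the robot, and variables do not carry over. Pictures are saved under pics/ and viewed, at most 10 in all, crops included, and the job is handed in when it is done.

Besides the shell and the picture viewer there is one more tool, called by a JSON object that holds its "api" and its "payload". send_rows: Moves the arm, as the interface text tells. Its arguments: {"type":"object","properties":{"series":{"type":"array","items":{"type":"object","properties":{"ax":{"type":"number"},"ay":{"type":"number"},"az":{"type":"number"},"dx":{"type":"number"},"dy":{"type":"number"},"dz":{"type":"number"},"hand":{"type":"number"}}}}},"required":["series"]}

```bash
mkdir -p pics
cat > h.py <<'E'
import numpy as np, cv2
from cell import read_state, get_image, finish_job
def ray(im,u,v):
    K=im['mtx'];d=np.linalg.inv(K)@np.array([u,v,1.]);R=np.array(im['R']);t=np.array(im['t'])
    return -R.T@t, R.T@(d/np.linalg.norm(d))
def plane(im,u,v,z):
    o,d=ray(im,u,v);return o+d*(z-o[2])/d[2]
def tri(a,b):
    (o1,d1),(o2,d2)=a,b
    s=np.linalg.lstsq(np.c_[d1,-d2],o2-o1,rcond=None)[0]
    p,q=o1+s[0]*d1,o2+s[1]*d2
    return (p+q)/2,np.linalg.norm(p-q)
def proj(im,X):
    c=np.array(im['R'])@np.array(X,float)+np.array(im['t']);p=np.array(im['mtx'])@c;return p[:2]/p[2]
E
python3 - <<'E'
from h import *
import pickle
d={n:get_image(n) for n in('scene','top')}
pickle.dump(d,open('im0.pkl','wb'))
for n in d:cv2.imwrite(f'pics/{n}0.png',d[n]['pixels'][:,:,::-1])
for n in d: print(n,np.array(d[n]['mtx']).round(1).tolist(),(-np.array(d[n]['R']).T@d[n]['t']).round())
print(read_state())
E
```

```text
scene [[418.2, 0.0, 329.7], [0.0, 418.2, 201.2], [0.0, 0.0, 1.0]] [1442.  373.  910.]
top [[432.9, 0.0, 320.3], [0.0, 432.9, 192.9], [0.0, 0.0, 1.0]] [ 385.   15. 1372.]
{'clock': 0.1, 'qpos': array([-1.21080233,  0.62925261,  0.03843385,  1.51823858, -0.02702895,
        0.99627905, -0.02000219]), 'qd': array([ 0.00120517, -0.0007992 , -0.00010274,  0.00013328,  0.00051107,
       -0.00031626,  0.00163274]), 'tau': array([ 2.99169245e-03, -5.64545381e+01,  1.23060822e+00, -1.93975246e+01,
        1.12782480e-02,  5.50569501e-03, -2.84214593e-05]), 'eef_pos': array([268.2145935 , 591.49239754, 230.49089438]), 'tool_rot': array([-3.13993212e+00, -1.49024347e-05,  2.71579019e+00]), 'force': array([-0.18180645, -0.12435373, -0.22292752]), 'torque': array([-0.03038703,  0.01627182,  0.03093035]), 'gripper_force': 0.0, 'width': 85.26302913915808}
```

View pics/scene0.png

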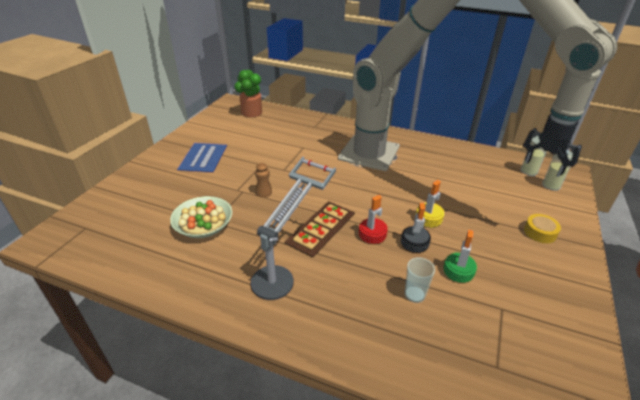

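View pics/top0.png

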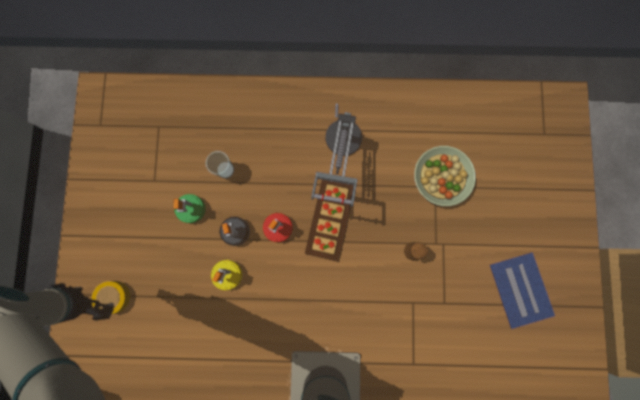

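The scene view shows the black lamp at (417,238) with its tab at (420,212), and the bar frame at about (313,172). In the top view the lamp is at (235,231) and the bar at about (333,183). Next I'll measure both.

Run:
```python
from h import *
import pickle
d=pickle.load(open('im0.pkl','rb'))
for n,box in(('scene',(260,140,500,300)),('top',(160,90,400,270))):
    hsv=cv2.cvtColor(d[n]['pixels'],cv2.COLOR_RGB2HSV)
    x0,y0,x1,y1=box
    for nm,lo,hi in(('orange',(5,190,150),(14,255,255)),('red',(0,150,90),(4,255,255)),('black',(0,0,0),(179,130,62))):
        m=cv2.inRange(hsv,lo,hi)
        if nm=='red': m|=cv2.inRange(hsv,(174,150,90),(179,255,255))
        k,_,s,c=cv2.connectedComponentsWithStats(m)
        for i in range(1,k):
            if s[i,4]>=3 and x0<c[i][0]<x1 and y0<c[i][1]<y1: print(n,nm,s[i].tolist(),c[i].round(1))
S=d['scene']['pixels'][:,:,::-1];T=d['top']['pixels'][:,:,::-1]
r=lambda I,x,y,w,h,f:cv2.resize(I[y:y+h,x:x+w],(w*f,h*f),interpolation=cv2.INTER_CUBIC)
a=np.hstack([r(S,280,150,66,50,6),r(S,390,195,66,66,6)[:300]])
b=np.hstack([r(T,300,165,66,50,6),r(T,205,205,66,50,6)])
cv2.imwrite('pics/c.png',np.vstack([a,b]))
```

```text
scene orange [434, 181, 6, 12, 43] [436.3 185.8]
scene orange [373, 196, 8, 13, 73] [376.4 201.6]
scene orange [420, 204, 5, 14, 45] [421.5 209.5]
scene orange [336, 208, 6, 7, 12] [338.5 210.4]
scene orange [320, 214, 4, 3, 8] [321.5 215.1]
scene orange [324, 219, 4, 2, 5] [325.2 219.2]
scene orange [308, 226, 4, 3, 7] [309.7 227. ]
scene orange [317, 227, 5, 5, 9] [319.2 228.3]
scene orange [468, 231, 5, 9, 31] [469.6 234.5]
scene orange [300, 233, 4, 4, 9] [301.7 234. ]
scene orange [304, 238, 4, 2, 6] [305.5 238.7]
scene orange [314, 239, 2, 3, 3] [314.7 240. ]
scene red [328, 208, 2, 2, 4] [328.5 208.5]
scene red [338, 210, 3, 5, 7] [338.9 212.1]
scene red [332, 219, 3, 3, 6] [333.  220.2]
scene red [359, 219, 28, 24, 481] [373.  231.7]
scene red [325, 220, 3, 2, 5] [325.8 220.4]
scene red [308, 227, 3, 1, 3] [309. 227.]
scene red [318, 228, 5, 6, 11] [320.  230.9]
scene red [300, 234, 2, 2, 3] [300.3 234.3]
scene red [311, 239, 4, 3, 8] [312.8 240. ]
scene red [304, 240, 4, 2, 6] [305.5 240.3]
scene black [401, 227, 29, 25, 312] [412.2 242.5]
scene black [254, 270, 13, 10, 62] 
[... 270 characters left out ...]
11] [338.6 209.5]
top orange [329, 210, 2, 3, 6] [329.5 211. ]
top orange [268, 219, 8, 9, 39] [271.9 223.6]
top orange [326, 223, 4, 5, 15] [327.5 224.9]
top orange [224, 224, 4, 9, 24] [225.5 228.3]
top orange [319, 226, 5, 4, 14] [320.7 227.1]
top orange [333, 229, 4, 4, 13] [334.4 230.6]
top orange [316, 240, 4, 4, 13] [317.6 241.3]
top orange [329, 242, 4, 5, 14] [330.6 243.8]
top orange [321, 244, 2, 4, 6] [321.5 245.5]
top red [328, 193, 2, 3, 6] [328.5 194. ]
top red [340, 197, 4, 3, 5] [341.6 197.6]
top red [263, 214, 29, 28, 426] [276.9 227.5]
top black [352, 135, 10, 10, 64] [356.6 139.3]
top black [201, 207, 4, 10, 21] [203.  211.8]
top black [236, 222, 13, 22, 146] [243.4 233. ]
```

View pics/c.png

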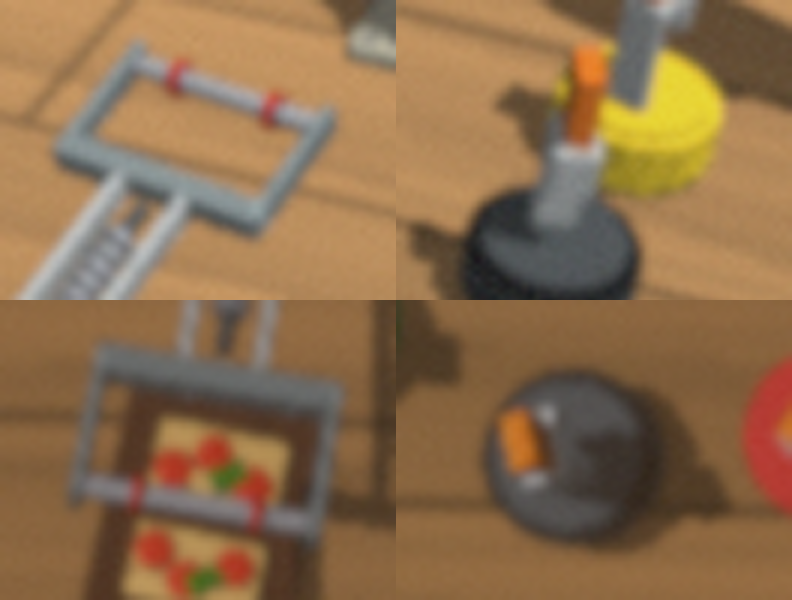

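The crop shows the collars at scene (309.3,162.3) and (324.6,167.8), and at top (322.4,196.6) and (342.4,200). The tab's top is at top (225.3,228).

Run:
```python
from h import *
import pickle
d=pickle.load(open('im0.pkl','rb'));S,T=d['scene'],d['top']
def t(s,p): 
    X,e=tri(ray(S,*s),ray(T,*p));print(X.round(1),round(e,1));return X
a=t((309.3,162.3),(322.4,196.6));b=t((324.6,167.8),(342.4,200.0))
# bar ends too
print('bar mid',(a+b)/2,'len',np.linalg.norm(a-b),'dir',np.degrees(np.arctan2(*(a-b)[[1,0]])))
# collars at plane z=260
pa,pb=[plane(T,u,v,260) for u,v in((322.4,196.6),(342.4,200.0))];print('top@260',pa.round(1),pb.round(1),np.linalg.norm(pa-pb))
u=lambda x,y:(390+(x-396+.5)/6-.5,195+(y+.5)/6-.5)
w=lambda x,y:(205+(x-396+.5)/6-.5,205+(y-300+.5)/6-.5)
tab=t(u(591,52),w(520,440))
h=plane(T,*w(572,455),42);print('tabtop@155',plane(T,*w(518,440),155).round(1),'head centre@42',h.round(1),'scene head',plane(S,*u(552,237),42).round(1))
# tab long-direction at z155 from corner line
p,q=plane(T,*w(510,412),155),plane(T,*w(532,470),155);dr=p-q;print('tab dir',np.degrees(np.arctan2(dr[1],dr[0])),np.linalg.norm(dr))
hinge=plane(T,344,117,190)
c=h.copy();c[2]=0
for yaw in np.arctan2(dr[1],dr[0])+np.array([0,np.pi]):
    R=cv2.Rodrigues(np.array([0,0,yaw]))[0]
    for nm,P in(('spinebase+y',(-17,11,42)),('spinebase-y',(-17,-11,42)),('lip+y',(17,11,84)),('lip-y',(17,-11,84)),('tabtop',(0,0,155))):
        r=[]
        for im,o in((S,(390,195,396,0)),(T,(205,205,396,300))):
            g=proj(im,c+R@np.array(P));r.append(((g[0]-o[0]+.5)*6+o[2],(g[1]-o[1]+.5)*6+o[3]))
        print(round(np.degrees(yaw)),nm,np.round(r))
```

```text
[548.3  -1.5 278.6] 44.6
[528.6 -11.8 250.2] 45.0
bar mid [538.48627268  -6.6214499  264.42104233] len 36.05708798989553 dir 27.662458161138083
top@260 [542.4  19.3 260. ] [534.6 -32.7 260. ] 52.561738505319575
[461.6 289.4 163. ] 0.9
tabtop@155 [462.2 291.7 155. ] head centre@42 [462.3 289.4  42. ] scene head [461.6 289.1  42. ]
tab dir 23.745562800813786 29.379166904229688
24 spinebase+y [[567. 216.]
 [564. 495.]]
24 spinebase-y [[525. 216.]
 [604. 478.]]
24 lip+y [[594. 199.]
 [522. 427.]]
24 lip-y [[550. 200.]
 [564. 410.]]
24 tabtop [[588.  66.]
 [524. 440.]]
204 spinebase+y [[538. 262.]
 [581. 417.]]
204 spinebase-y [[581. 261.]
 [541. 433.]]
204 lip+y [[537. 155.]
 [588. 473.]]
204 lip-y [[580. 154.]
 [547. 491.]]
204 tabtop [[588.  66.]
 [524. 440.]]
```

The top view gives the lamp at (462, 290) with yaw about 24°; the other direction doesn't match the silver outline. I paired the collars the wrong way round, so I'll redo that and work out the first move.

```bash
cat >> h.py <<'E'
from scipy.spatial.transform import Rotation as Ro
def go(X,yawdeg,st=None):
    s=st or read_state();A=Ro.from_euler('xyz',s['tool_rot']);B=Ro.from_euler('xyz',[np.pi,0,np.radians(yawdeg)])
    print('d cm',(A.inv().apply(np.array(X)-s['eef_pos'])/10).round(2),'rotvec',(A.inv()*B).as_rotvec().round(3))
E
python3 - <<'E'
from h import *
import pickle
d=pickle.load(open('im0.pkl','rb'));S,T=d['scene'],d['top']
P=[tri(ray(S,*s),ray(T,*t)) for s,t in(((309.3,162.3),(342.4,200.0)),((324.6,167.8),(322.4,196.6)))];print(P)
m=(P[0][0]+P[1][0])/2;v=P[1][0]-P[0][0];print(m,np.linalg.norm(v),np.degrees(np.arctan2(v[1],v[0]))-90)
hsv=cv2.cvtColor(cv2.resize(T['pixels'][205:255,205:271],None,fx=6,fy=6,interpolation=cv2.INTER_CUBIC),cv2.COLOR_RGB2HSV)
mk=cv2.inRange(hsv,(4,150,110),(16,255,255));c=max(cv2.findContours(mk,0,2)[0],key=cv2.contourArea);print(cv2.minAreaRect(c))
# stand base centre
g=cv2.cvtColor(T['pixels'],cv2.COLOR_RGB2GRAY)
print('base',plane(T,344,137,0))
go((462,290,231),204)
E
```

```text
[(array([534.09666972, -32.40606469, 263.57797896]), np.float64(0.3778249134997183)), (array([542.18793163,  18.49231768, 263.32882952]), np.float64(1.5917893572645894))]
[538.14230067  -6.95687351 263.45340424] 51.53810165853663 -9.032666887103275
((367.5, 135.49998474121094), (164.99996948242188, 54.99999237060547), 90.0)
base [777.2118943  -45.82717467   0.        ]
d cm [-3.010e+01 -1.945e+01 -2.000e-02] rotvec [-0.002 -0.001 -0.845]
```

{"api": "send_rows", "payload": {"series": [{"dx": -10, "dy": -6.5, "dz": 0, "az": -0.15, "hand": 0}, {"dx": -30, "dy": -19.4, "dz": 0, "az": -0.3, "hand": 0}, {"dx": -30, "dy": -19.4, "dz": 0, "az": -0.45, "hand": 0}, {"dx": -30, "dy": -19.4, "dz": 0, "az": -0.6, "hand": 0}, {"dx": -30, "dy": -19.4, "dz": 0, "az": -0.75, "hand": 0}, {"dx": -30, "dy": -19.4, "dz": 0, "az": -0.845, "hand": 0}, {"dx": -30, "dy": -19.4, "dz": 0, "az": -0.845, "hand": 0}, {"dx": -30, "dy": -19.4, "dz": 0, "az": -0.845, "hand": 0}, {"dx": -30, "dy": -19.4, "dz": 0, "az": -0.845, "hand": 0}, {"dx": -30, "dy": -19.4, "dz": 0, "az": -0.845, "hand": 0}]}}

```text
invalid input at $.series[0]: expected keys ax, ay, az, dx, dy, dz, hand
```

Run:
```python
from h import *
import pickle
w=get_image('wrist');pickle.dump(w,open('w1.pkl','wb'))
print(read_state()['clock'],read_state()['eef_pos'],w['mtx'])
cv2.imwrite('pics/w1.png',w['pixels'][:,:,::-1])
```

```text
0.15 [268.2630117  591.55983719 230.59550527] [[309.70691629   0.         318.2695107 ]
 [  0.         309.70691629 198.25847085]
 [  0.           0.           1.        ]]
```

View pics/w1.png

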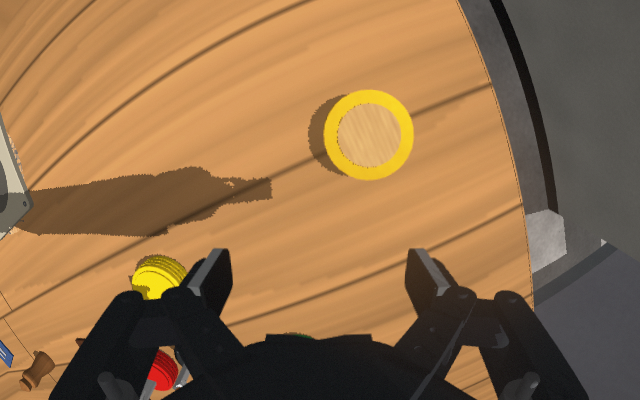

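The call was refused because every row needs all its keys. So this wrist view is still from the start pose and shows only the fingers and the yellow dish at (368,135).

{"api": "send_rows", "payload": {"series": [{"ax": 0, "ay": 0, "az": -0.15, "dx": -10, "dy": -6.5, "dz": 0, "hand": 0}, {"ax": 0, "ay": 0, "az": -0.3, "dx": -30, "dy": -19.4, "dz": 0, "hand": 0}, {"ax": 0, "ay": 0, "az": -0.45, "dx": -30, "dy": -19.4, "dz": 0, "hand": 0}, {"ax": 0, "ay": 0, "az": -0.6, "dx": -30, "dy": -19.4, "dz": 0, "hand": 0}, {"ax": 0, "ay": 0, "az": -0.75, "dx": -30, "dy": -19.4, "dz": 0, "hand": 0}, {"ax": 0, "ay": 0, "az": -0.845, "dx": -30, "dy": -19.4, "dz": 0, "hand": 0}, {"ax": 0, "ay": 0, "az": -0.845, "dx": -30, "dy": -19.4, "dz": 0, "hand": 0}, {"ax": 0, "ay": 0, "az": -0.845, "dx": -30, "dy": -19.4, "dz": 0, "hand": 0}, {"ax": 0, "ay": 0, "az": -0.845, "dx": -30, "dy": -19.4, "dz": 0, "hand": 0}, {"ax": 0, "ay": 0, "az": -0.845, "dx": -30, "dy": -19.4, "dz": 0, "hand": 0}]}}

```text
clock: 1.15
eef_pos: [460.7, 292.7, 231.2]
tool_rot: [3.14, -0.0, -2.721]
force: [-1.0, -0.4, 0.5]
width: 85.5
gripper_force: 0.0
```

Run:
```python
from h import *
import pickle
w=get_image('wrist');pickle.dump(w,open('w2.pkl','wb'))
s=read_state();print(s['clock'],s['eef_pos'],s['tool_rot'],s['force'])
cv2.imwrite('pics/w2.png',w['pixels'][:,:,::-1])
```

```text
1.2 [460.32869265 293.33058537 231.28566353] [ 3.14022811e+00 -1.98908261e-04 -2.71967713e+00] [-0.37191226 -0.26074471  0.36602817]
```

View pics/w2.png

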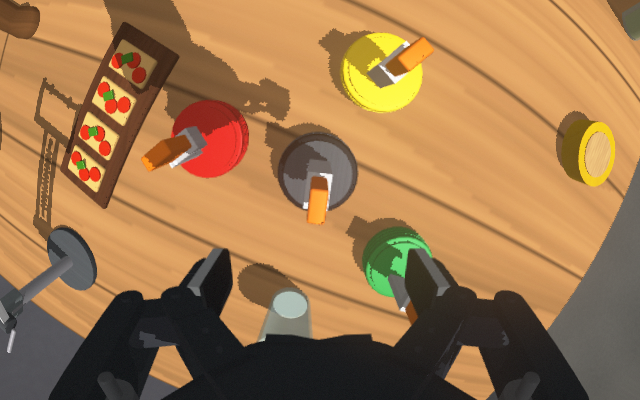

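The wrist view shows the black lamp at (318,172), its tab running to (317,222), and all neighbouring lamps clear. I'll zoom in on the tab for a precise yaw.

Run:
```python
import pickle,cv2
w=pickle.load(open('w2.pkl','rb'))['pixels'][:,:,::-1]
cv2.imwrite('pics/w2c.png',cv2.resize(w[125:229,268:372],(624,600),interpolation=cv2.INTER_CUBIC)[:600])
```

```text
(no output)
```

View pics/w2c.png

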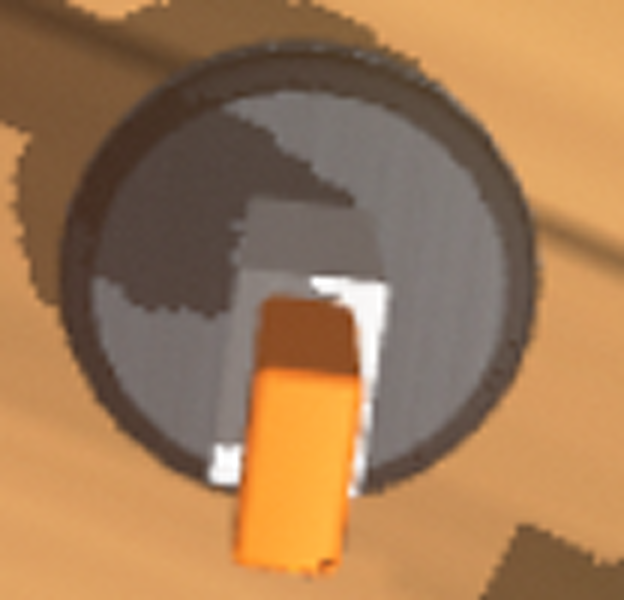

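```bash
cat >> h.py <<'E'
def fray(w,u,v):
    K=np.array(w['mtx']);a,b=u-K[0,2],v-K[1,2];r=np.hypot(a,b);th=r/K[0,0]
    d=np.array([a/r*np.sin(th),b/r*np.sin(th),np.cos(th)]);R=np.array(w['R'])
    return -R.T@np.array(w['t']),R.T@d
def fplane(w,u,v,z):
    o,d=fray(w,u,v);return o+d*(z-o[2])/d[2]
E
python3 - <<'E'
from h import *
import pickle
w=pickle.load(open('w2.pkl','rb'))
f=lambda x,y,z:fplane(w,268+(x+.5)/6-.5,125+(y+.5)/5.77-.5,z)
c=np.array([f(*p,155) for p in((255,372),(360,375),(342,572),(237,565))])
print(c.round(1),c.mean(0))
for a,b in((3,0),(2,1)):v=c[b]-c[a];print('len',np.linalg.norm(v),np.degrees(np.arctan2(v[1],v[0]))%180)
v=c[1]-c[0];print('thick',np.linalg.norm(v),np.degrees(np.arctan2(v[1],v[0]))%180)
# head top circle
print('head top',f(300,283,42), 'tab->face bottom at 42',f(305,202,42),'at84',f(305,202,84),'face top@110',f(310,280,110))
s=read_state();print(s['tool_rot'][2]*57.3%360)
E
```

```text
[[449.  281.1 155. ]
 [444.1 292.9 155. ]
 [469.4 302.  155. ]
 [473.9 289.5 155. ]] [459.08489624 291.37545526 155.        ]
len 26.255854510284916 18.72195352141759
len 26.80473648167139 19.791963080285626
thick 12.799967256024926 112.35345577882684
head top [458.10316307 291.08770301  42.        ] tab->face bottom at 42 [443.51750963 285.54947731  42.        ] at84 [437.23985226 282.64251424  84.        ] face top@110 [443.93593792 286.37989932 110.        ]
204.16250057971783
```

The face at the robot side is the spine: it gives the same xy at z 42 and z 110. So lamp yaw is about 20.5° and its centre about (460, 291).

```bash
python3 -c "
from h import *
go((460,290.8,120),200.5)"
```

```text
d cm [ 0.13 -0.23 11.13] rotvec [ 0.001 -0.     0.064]
```

{"api": "send_rows", "payload": {"series": [{"ax": 0, "ay": 0, "az": 0.064, "dx": 0.1, "dy": -0.2, "dz": 2, "hand": 0}, {"ax": 0, "ay": 0, "az": 0.064, "dx": 0.1, "dy": -0.2, "dz": 5, "hand": 0}, {"ax": 0, "ay": 0, "az": 0.064, "dx": 0.1, "dy": -0.2, "dz": 8, "hand": 0}, {"ax": 0, "ay": 0, "az": 0.064, "dx": 0.1, "dy": -0.2, "dz": 10, "hand": 0}, {"ax": 0, "ay": 0, "az": 0.064, "dx": 0.1, "dy": -0.2, "dz": 11.1, "hand": 0}, {"ax": 0, "ay": 0, "az": 0.064, "dx": 0.1, "dy": -0.2, "dz": 11.1, "hand": 0}, {"ax": 0, "ay": 0, "az": 0.064, "dx": 0.1, "dy": -0.2, "dz": 11.1, "hand": 0}, {"ax": 0, "ay": 0, "az": 0.064, "dx": 0.1, "dy": -0.2, "dz": 11.1, "hand": 0}]}}

```text
clock: 2.0
eef_pos: [462.0, 290.1, 121.4]
tool_rot: [3.141, 0.002, -2.786]
force: [0.6, -0.3, 0.1]
width: 85.3
gripper_force: 0.0
```

{"api": "send_rows", "payload": {"series": [{"ax": 0, "ay": 0, "az": 0, "dx": 0, "dy": 0, "dz": 0, "hand": 0.3}, {"ax": 0, "ay": 0, "az": 0, "dx": 0, "dy": 0, "dz": 0, "hand": 0.5}, {"ax": 0, "ay": 0, "az": 0, "dx": 0, "dy": 0, "dz": 0, "hand": 0.7}, {"ax": 0, "ay": 0, "az": 0, "dx": 0, "dy": 0, "dz": 0, "hand": 0.8}, {"ax": 0, "ay": 0, "az": 0, "dx": 0, "dy": 0, "dz": 0, "hand": 0.9}, {"ax": 0, "ay": 0, "az": 0, "dx": 0, "dy": 0, "dz": 0, "hand": 1}, {"ax": 0, "ay": 0, "az": 0, "dx": 0, "dy": 0, "dz": 0, "hand": 1}, {"ax": 0, "ay": 0, "az": 0, "dx": 0, "dy": 0, "dz": 0, "hand": 1}, {"ax": 0, "ay": 0, "az": 0, "dx": 0, "dy": 0, "dz": 0, "hand": 1}, {"ax": 0, "ay": 0, "az": 0, "dx": 0, "dy": 0, "dz": 0, "hand": 1}]}}

```text
clock: 3.0
eef_pos: [461.2, 289.2, 120.3]
tool_rot: [3.141, -0.0, -2.786]
force: [-1.6, 0.8, -0.7]
width: 13.0
gripper_force: 63.4
```

{"api": "send_rows", "payload": {"series": [{"ax": 0, "ay": 0, "az": 0, "dx": 0, "dy": 0, "dz": -1, "hand": 1}, {"ax": 0, "ay": 0, "az": 0, "dx": 0, "dy": 0, "dz": -3, "hand": 1}, {"ax": 0, "ay": 0, "az": 0, "dx": 0, "dy": 0, "dz": -6, "hand": 1}, {"ax": 0, "ay": 0, "az": 0, "dx": 0, "dy": 0, "dz": -9, "hand": 1}, {"ax": 0, "ay": 0, "az": 0, "dx": 0, "dy": 0, "dz": -12, "hand": 1}, {"ax": 0, "ay": 0, "az": 0, "dx": 0, "dy": 0, "dz": -15, "hand": 1}, {"ax": 0, "ay": 0, "az": 0, "dx": 0, "dy": 0, "dz": -18, "hand": 1}, {"ax": 0, "ay": 0, "az": 0, "dx": 0, "dy": 0, "dz": -20, "hand": 1}, {"ax": 0, "ay": 0, "az": 0, "dx": 0, "dy": 0, "dz": -20, "hand": 1}, {"ax": 0, "ay": 0, "az": 0, "dx": 0, "dy": 0, "dz": -20, "hand": 1}]}}

```text
clock: 4.0
eef_pos: [460.9, 288.3, 319.5]
tool_rot: [-3.141, -0.001, -2.787]
force: [-0.1, -0.8, -6.4]
width: 13.3
gripper_force: 62.5
```

```bash
cat >> h.py <<'E'
def F(n=8):
    r=[]
    for _ in range(n): get_image('top'); s=read_state();r.append(np.r_[s['force'],s['torque'],s['eef_pos'],s['tool_rot']])
    r=np.array(r);print('clk',s['clock'],'F',r[:,:3].mean(0).round(2),'sd',r[:,:3].std(0).round(2),'T',r[:,3:6].mean(0).round(2),'p',r[:,6:9].mean(0).round(1),'rot',r[:,9:].mean(0).round(4),'w',s['width'])
    return r.mean(0)
E
python3 - <<'E'
from h import *
F(16)
# way-point: lamp origin over bar offset -75 mm in stand x, yaw -9+180
x=np.array([np.cos(np.radians(-9)),np.sin(np.radians(-9))])
b=np.array([538.3,-6.9]);print(b-75*x)
go([*(b-75*x),321],171)
E
```

```text
clk 4.8 F [-0.14 -0.02 -5.89] sd [0.64 0.5  0.64] T [ 0.01 -0.01  0.  ] p [461.1 288.8 319.5] rot [-1.5704e+00 -1.5000e-03 -2.7864e+00] w 13.168707948016932
[464.22337446   4.83258488]
d cm [  9.63 -26.75  -0.07] rotvec [0.    0.    0.512]
```

{"api": "send_rows", "payload": {"series": [{"ax": 0, "ay": 0, "az": 0.04, "dx": 0.7, "dy": -2, "dz": 0, "hand": 1}, {"ax": 0, "ay": 0, "az": 0.1, "dx": 2, "dy": -5.5, "dz": 0, "hand": 1}, {"ax": 0, "ay": 0, "az": 0.18, "dx": 3.3, "dy": -9.5, "dz": 0, "hand": 1}, {"ax": 0, "ay": 0, "az": 0.26, "dx": 4.8, "dy": -13.5, "dz": 0, "hand": 1}, {"ax": 0, "ay": 0, "az": 0.34, "dx": 6.3, "dy": -17.5, "dz": 0, "hand": 1}, {"ax": 0, "ay": 0, "az": 0.41, "dx": 7.6, "dy": -21, "dz": 0, "hand": 1}, {"ax": 0, "ay": 0, "az": 0.47, "dx": 8.7, "dy": -24, "dz": 0, "hand": 1}, {"ax": 0, "ay": 0, "az": 0.5, "dx": 9.4, "dy": -26, "dz": 0, "hand": 1}, {"ax": 0, "ay": 0, "az": 0.512, "dx": 9.6, "dy": -26.7, "dz": 0, "hand": 1}, {"ax": 0, "ay": 0, "az": 0.512, "dx": 9.6, "dy": -26.7, "dz": 0, "hand": 1}]}}

```text
clock: 5.8
eef_pos: [464.2, 4.3, 320.5]
tool_rot: [-3.142, 0.0, 2.982]
force: [0.4, -0.0, -6.6]
width: 13.5
gripper_force: 62.4
```

Run:
```python
from h import *
import pickle
F(8)
d={n:get_image(n) for n in('scene','top','wrist')};pickle.dump(d,open('im2.pkl','wb'))
r=lambda I,x,y,w,h,f:cv2.resize(I[y:y+h,x:x+w,::-1],(w*f,h*f),interpolation=cv2.INTER_CUBIC)
a=np.hstack([r(d['scene']['pixels'],285,110,80,96,5),r(d['top']['pixels'],300,170,70,96,5)[:480]])
cv2.imwrite('pics/c2.png',a)
```

```text
clk 6.2 F [ 0.24  0.19 -5.84] sd [0.43 0.41 0.54] T [ 0.03 -0.    0.  ] p [464.3   6.6 320.3] rot [ 3.1409e+00 -1.0000e-04  2.9866e+00] w 13.292636594282207
```

View pics/c2.png

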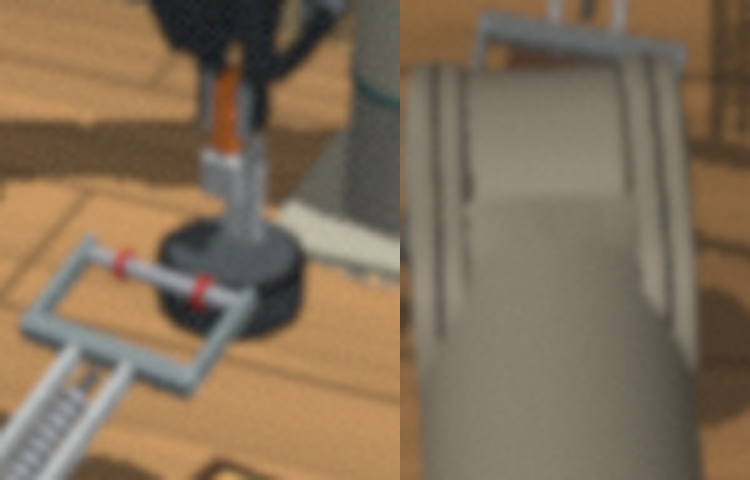

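The scene crop shows the lamp upright in the grip with its mouth facing the bar and the collars at (122,264) and (200,292). Next I'll slide the lamp towards the bar.

{"api": "send_rows", "payload": {"series": [{"ax": 0, "ay": 0, "az": 0, "dx": -0.4, "dy": -0.1, "dz": 0, "hand": 1}, {"ax": 0, "ay": 0, "az": 0, "dx": -1.2, "dy": -0.1, "dz": 0, "hand": 1}, {"ax": 0, "ay": 0, "az": 0, "dx": -2.2, "dy": -0.1, "dz": 0, "hand": 1}, {"ax": 0, "ay": 0, "az": 0, "dx": -3.2, "dy": -0.1, "dz": 0, "hand": 1}, {"ax": 0, "ay": 0, "az": 0, "dx": -4.2, "dy": -0.1, "dz": 0, "hand": 1}, {"ax": 0, "ay": 0, "az": 0, "dx": -5.2, "dy": -0.1, "dz": 0, "hand": 1}, {"ax": 0, "ay": 0, "az": 0, "dx": -6.1, "dy": -0.1, "dz": 0, "hand": 1}, {"ax": 0, "ay": 0, "az": 0, "dx": -6.8, "dy": -0.1, "dz": 0, "hand": 1}, {"ax": 0, "ay": 0, "az": 0, "dx": -7.3, "dy": -0.1, "dz": 0, "hand": 1}, {"ax": 0, "ay": 0, "az": 0, "dx": -7.5, "dy": -0.1, "dz": 0, "hand": 1}]}}

```text
clock: 7.35
eef_pos: [538.7, -7.3, 320.2]
tool_rot: [-3.142, -0.0, 2.985]
force: [0.5, 0.5, -6.4]
width: 12.8
gripper_force: 62.4
```

Run:
```python
from h import *
import pickle
F(10)
d={n:get_image(n) for n in('scene','wrist')};pickle.dump(d,open('im3.pkl','wb'))
r=lambda I,x,y,w,h,f:cv2.resize(I[y:y+h,x:x+w,::-1],(w*f,h*f),interpolation=cv2.INTER_CUBIC)
cv2.imwrite('pics/c3.png',r(d['scene']['pixels'],280,115,75,75,8))
```

```text
clk 7.85 F [ 0.04  0.27 -6.15] sd [0.36 0.57 0.53] T [ 0.   -0.   -0.01] p [538.   -7.2 320.3] rot [ 6.2830e-01 -3.0000e-04  2.9848e+00] w 13.114160136756595
```

View pics/c3.png

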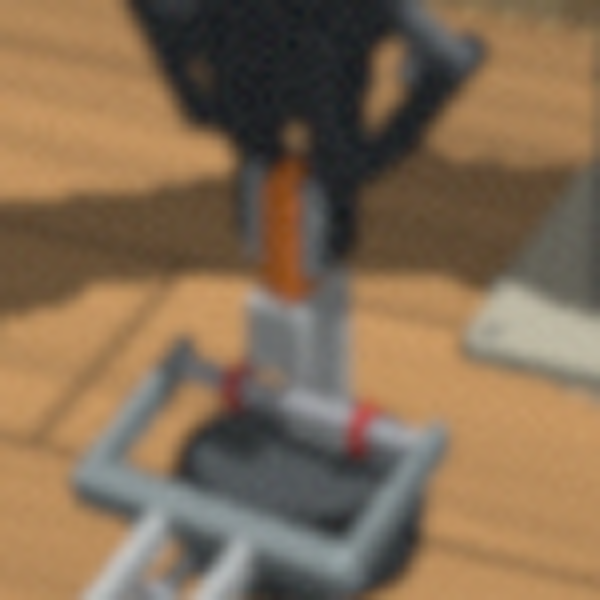

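The crop shows the bar passing through the hanger's mouth, between lip and spine and midway between the collars. I'll lower the lamp to just before contact.

{"api": "send_rows", "payload": {"series": [{"ax": 0, "ay": 0, "az": 0, "dx": 0, "dy": 0, "dz": 0.2, "hand": 1}, {"ax": 0, "ay": 0, "az": 0, "dx": 0, "dy": 0, "dz": 0.5, "hand": 1}, {"ax": 0, "ay": 0, "az": 0, "dx": 0, "dy": 0, "dz": 0.9, "hand": 1}, {"ax": 0, "ay": 0, "az": 0, "dx": 0, "dy": 0, "dz": 1.3, "hand": 1}, {"ax": 0, "ay": 0, "az": 0, "dx": 0, "dy": 0, "dz": 1.7, "hand": 1}, {"ax": 0, "ay": 0, "az": 0, "dx": 0, "dy": 0, "dz": 2.1, "hand": 1}, {"ax": 0, "ay": 0, "az": 0, "dx": 0, "dy": 0, "dz": 2.5, "hand": 1}, {"ax": 0, "ay": 0, "az": 0, "dx": 0, "dy": 0, "dz": 2.7, "hand": 1}, {"ax": 0, "ay": 0, "az": 0, "dx": 0, "dy": 0, "dz": 2.8, "hand": 1}, {"ax": 0, "ay": 0, "az": 0, "dx": 0, "dy": 0, "dz": 2.8, "hand": 1}]}}

```text
clock: 8.95
eef_pos: [538.2, -7.3, 292.2]
tool_rot: [3.142, -0.0, 2.985]
force: [-0.1, -0.0, -5.8]
width: 13.3
gripper_force: 62.4
```

Run:
```python
from h import *
import pickle
F(8)
d={n:get_image(n) for n in('scene','wrist')};pickle.dump(d,open('im4.pkl','wb'))
S=d['scene'];R=cv2.Rodrigues(np.array([0,0,np.radians(-9)]))[0]
c=np.array([538.2,-7.2,172.3]);k=lambda X:((proj(S,X)-[280,115]+.5)*8).round()
for P in((17,11,84),(17,-11,84),(17,11,110),(17,-11,110),(-9,11,84),(-9,-11,84)):print(P,k(c+R@np.array(P)))
print('bar',k((538.1,-7,262)))
r=lambda I,x,y,w,h,f:cv2.resize(I[y:y+h,x:x+w,::-1],(w*f,h*f),interpolation=cv2.INTER_CUBIC)
cv2.imwrite('pics/c4.png',r(S['pixels'],280,115,75,75,8))
```

```text
clk 9.35 F [ 0.39  0.15 -5.86] sd [0.34 0.4  0.5 ] T [ 0.    0.01 -0.  ] p [538.3  -7.3 292.4] rot [3.1415e+00 3.0000e-04 2.9848e+00] w 13.311260393211017
(17, 11, 84) [300. 454.]
(17, -11, 84) [247. 435.]
(17, 11, 110) [300. 391.]
(17, -11, 110) [246. 372.]
(-9, 11, 84) [339. 419.]
(-9, -11, 84) [286. 400.]
bar [300. 408.]
```

View pics/c4.png

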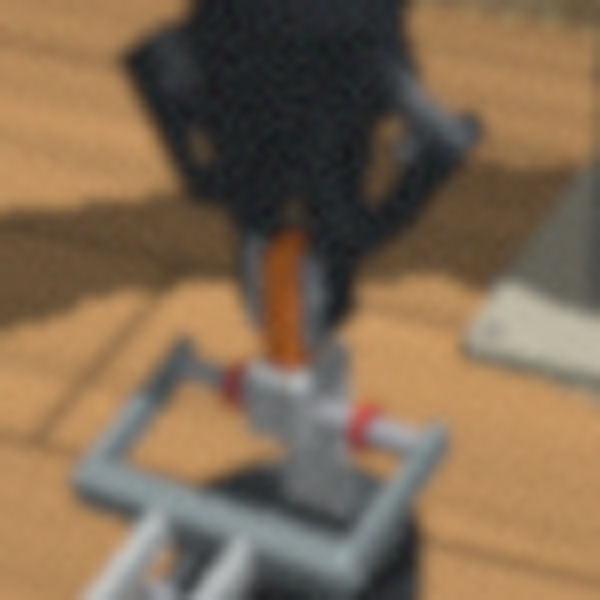

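The crop shows the lip in front of the bar and the spine behind it, so the bar is in the pocket. I'll now go down slowly along the arm's arc.

{"api": "send_rows", "payload": {"series": [{"ax": 0, "ay": 0, "az": 0, "dx": 0, "dy": 0, "dz": 0.2, "hand": 1}, {"ax": 0, "ay": 0, "az": 0, "dx": 0, "dy": 0, "dz": 0.4, "hand": 1}, {"ax": 0, "ay": 0, "az": 0, "dx": 0, "dy": 0, "dz": 0.6, "hand": 1}, {"ax": 0, "ay": 0, "az": 0, "dx": 0.05, "dy": 0, "dz": 0.8, "hand": 1}, {"ax": 0, "ay": 0, "az": 0, "dx": 0.1, "dy": 0, "dz": 1.0, "hand": 1}, {"ax": 0, "ay": 0, "az": 0, "dx": 0.16, "dy": 0, "dz": 1.2, "hand": 1}, {"ax": 0, "ay": 0, "az": 0, "dx": 0.22, "dy": 0, "dz": 1.4, "hand": 1}, {"ax": 0, "ay": 0, "az": 0, "dx": 0.27, "dy": 0, "dz": 1.6, "hand": 1}, {"ax": 0, "ay": 0, "az": 0, "dx": 0.27, "dy": 0, "dz": 1.6, "hand": 1}, {"ax": 0, "ay": 0, "az": 0, "dx": 0.27, "dy": 0, "dz": 1.6, "hand": 1}]}}

```text
clock: 10.45
eef_pos: [535.5, -6.9, 276.3]
tool_rot: [-3.142, -0.0, 2.985]
force: [-0.4, -0.4, -3.4]
width: 13.5
gripper_force: 62.4
```

```bash
python3 -c "
from h import *
F(10)"
```

```text
clk 10.95 F [-0.74  0.01 -4.69] sd [0.57 0.62 0.48] T [-0.03  0.15 -0.  ] p [535.5  -6.9 276.3] rot [ 1.2566e+00 -1.0000e-04  2.9848e+00] w 13.196723540922758
```

{"api": "send_rows", "payload": {"series": [{"ax": 0, "ay": 0, "az": 0, "dx": 0.05, "dy": 0, "dz": 0.2, "hand": 1}, {"ax": 0, "ay": 0, "az": 0, "dx": 0.12, "dy": 0, "dz": 0.5, "hand": 1}, {"ax": 0, "ay": 0, "az": 0, "dx": 0.19, "dy": 0, "dz": 0.8, "hand": 1}, {"ax": 0, "ay": 0, "az": 0, "dx": 0.25, "dy": 0, "dz": 1.1, "hand": 1}, {"ax": 0, "ay": 0, "az": 0, "dx": 0.31, "dy": 0, "dz": 1.4, "hand": 1}, {"ax": 0, "ay": 0, "az": 0, "dx": 0.36, "dy": 0, "dz": 1.7, "hand": 1}, {"ax": 0, "ay": 0, "az": 0, "dx": 0.41, "dy": 0, "dz": 2.0, "hand": 1}, {"ax": 0, "ay": 0, "az": 0, "dx": 0.46, "dy": 0, "dz": 2.3, "hand": 1}, {"ax": 0, "ay": 0, "az": 0, "dx": 0.5, "dy": 0, "dz": 2.6, "hand": 1}, {"ax": 0, "ay": 0, "az": 0, "dx": 0.55, "dy": 0, "dz": 3.0, "hand": 1}]}}

```text
clock: 11.95
eef_pos: [530.0, -5.9, 246.1]
tool_rot: [3.141, -0.0, 2.985]
force: [-1.7, 0.2, -1.7]
width: 13.2
gripper_force: 62.7
```

{"api": "send_rows", "payload": {"series": [{"ax": 0, "ay": 0, "az": 0, "dx": 0.04, "dy": 0, "dz": 0.3, "hand": 1}, {"ax": 0, "ay": 0, "az": 0, "dx": 0.07, "dy": 0, "dz": 0.6, "hand": 1}, {"ax": 0, "ay": 0, "az": 0, "dx": 0.09, "dy": 0, "dz": 0.9, "hand": 1}, {"ax": 0, "ay": 0, "az": 0, "dx": 0.12, "dy": 0, "dz": 1.2, "hand": 1}, {"ax": 0, "ay": 0, "az": 0, "dx": 0.14, "dy": 0, "dz": 1.5, "hand": 1}, {"ax": 0, "ay": 0, "az": 0, "dx": 0.15, "dy": 0, "dz": 1.8, "hand": 1}, {"ax": 0, "ay": 0, "az": 0, "dx": 0.16, "dy": 0, "dz": 2.1, "hand": 1}, {"ax": 0, "ay": 0, "az": 0, "dx": 0.17, "dy": 0, "dz": 2.4, "hand": 1}, {"ax": 0, "ay": 0, "az": 0, "dx": 0.18, "dy": 0, "dz": 2.7, "hand": 1}, {"ax": 0, "ay": 0, "az": 0, "dx": 0.18, "dy": 0, "dz": 3.0, "hand": 1}]}}

```text
clock: 12.95
eef_pos: [528.2, -5.7, 216.0]
tool_rot: [3.142, -0.0, 2.985]
force: [-3.5, 0.7, -1.1]
width: 13.2
gripper_force: 62.8
```

```bash
python3 -c "
from h import *
F(12)"
```

```text
clk 13.55 F [-2.91  0.46 -1.34] sd [0.62 0.57 0.52] T [0.13 0.73 0.01] p [528.3  -5.7 216.3] rot [ 1.0472e+00 -1.0000e-04  2.9848e+00] w 13.402215519546315
```

{"api": "send_rows", "payload": {"series": [{"ax": 0, "ay": 0, "az": 0, "dx": 0.04, "dy": 0, "dz": 0, "hand": 1}, {"ax": 0, "ay": 0, "az": 0, "dx": 0.08, "dy": 0, "dz": 0.1, "hand": 1}, {"ax": 0, "ay": 0, "az": 0, "dx": 0.12, "dy": 0, "dz": 0.3, "hand": 1}, {"ax": 0, "ay": 0, "az": 0, "dx": 0.14, "dy": 0, "dz": 0.5, "hand": 1}, {"ax": 0, "ay": 0, "az": 0, "dx": 0.14, "dy": 0, "dz": 0.7, "hand": 1}, {"ax": 0, "ay": 0, "az": 0, "dx": 0.14, "dy": 0, "dz": 0.9, "hand": 1}, {"ax": 0, "ay": 0, "az": 0, "dx": 0.14, "dy": 0, "dz": 1.1, "hand": 1}, {"ax": 0, "ay": 0, "az": 0, "dx": 0.14, "dy": 0, "dz": 1.3, "hand": 1}, {"ax": 0, "ay": 0, "az": 0, "dx": 0.13, "dy": 0, "dz": 1.5, "hand": 1}, {"ax": 0, "ay": 0, "az": 0, "dx": 0.13, "dy": 0, "dz": 1.5, "hand": 1}]}}

```text
clock: 14.55
eef_pos: [527.9, -5.6, 201.3]
tool_rot: [3.141, 0.002, 2.985]
force: [3.4, -1.7, -0.7]
width: 12.9
gripper_force: 63.0
```

```bash
python3 -c "
from h import *
F(14)"
```

```text
clk 15.25 F [ 3.72 -0.64 -0.83] sd [0.42 0.63 0.58] T [-0.19 -0.88  0.  ] p [527.4  -5.5 201.4] rot [3.1414e+00 8.0000e-04 2.9848e+00] w 13.360259792329748
```

{"api": "send_rows", "payload": {"series": [{"ax": 0, "ay": 0, "az": 0, "dx": -0.02, "dy": 0, "dz": 0, "hand": 1}, {"ax": 0, "ay": 0, "az": 0, "dx": -0.04, "dy": 0, "dz": 0.1, "hand": 1}, {"ax": 0, "ay": 0, "az": 0, "dx": -0.06, "dy": 0, "dz": 0.3, "hand": 1}, {"ax": 0, "ay": 0, "az": 0, "dx": -0.08, "dy": 0, "dz": 0.5, "hand": 1}, {"ax": 0, "ay": 0, "az": 0, "dx": -0.09, "dy": 0, "dz": 0.7, "hand": 1}, {"ax": 0, "ay": 0, "az": 0, "dx": -0.1, "dy": 0, "dz": 0.8, "hand": 1}, {"ax": 0, "ay": 0, "az": 0, "dx": -0.1, "dy": 0, "dz": 0.8, "hand": 1}, {"ax": 0, "ay": 0, "az": 0, "dx": -0.1, "dy": 0, "dz": 0.8, "hand": 1}]}}

```text
clock: 16.05
eef_pos: [527.6, -5.5, 193.1]
tool_rot: [-3.142, -0.001, 2.985]
force: [0.6, 0.4, -0.2]
width: 13.2
gripper_force: 63.1
```

```bash
python3 -c "
from h import *
F(16)"
```

```text
clk 16.85 F [ 0.69  0.55 -0.4 ] sd [0.61 0.45 0.37] T [ 0.14 -0.16  0.01] p [527.7  -5.6 193.2] rot [ 1.5708e+00 -8.0000e-04  2.9848e+00] w 13.131747168239745
```

{"api": "send_rows", "payload": {"series": [{"ax": 0, "ay": 0, "az": 0, "dx": -0.01, "dy": 0, "dz": 0.1, "hand": 1}, {"ax": 0, "ay": 0, "az": 0, "dx": -0.03, "dy": 0, "dz": 0.3, "hand": 1}, {"ax": 0, "ay": 0, "az": 0, "dx": -0.05, "dy": 0, "dz": 0.5, "hand": 1}, {"ax": 0, "ay": 0, "az": 0, "dx": -0.07, "dy": 0, "dz": 0.7, "hand": 1}, {"ax": 0, "ay": 0, "az": 0, "dx": -0.08, "dy": 0, "dz": 0.8, "hand": 1}, {"ax": 0, "ay": 0, "az": 0, "dx": -0.08, "dy": 0, "dz": 0.8, "hand": 1}, {"ax": 0, "ay": 0, "az": 0, "dx": -0.08, "dy": 0, "dz": 0.8, "hand": 1}, {"ax": 0, "ay": 0, "az": 0, "dx": -0.08, "dy": 0, "dz": 0.8, "hand": 1}]}}

```text
clock: 17.65
eef_pos: [528.4, -5.7, 185.2]
tool_rot: [-3.142, -0.001, 2.985]
force: [-1.4, 1.4, 0.3]
width: 12.9
gripper_force: 63.2
```

```bash
python3 -c "
from h import *
F(30)"
```

```text
clk 19.15 F [-3.06  1.78 -0.28] sd [0.59 0.56 0.63] T [ 0.41  0.76 -0.  ] p [528.6  -5.8 185.2] rot [-2.0943e+00 -5.0000e-04  2.9848e+00] w 13.085662906931669
```

{"api": "send_rows", "payload": {"series": [{"ax": 0, "ay": 0, "az": 0, "dx": 0.02, "dy": 0.01, "dz": 0, "hand": 1}, {"ax": 0, "ay": 0, "az": 0, "dx": 0.04, "dy": 0.03, "dz": 0, "hand": 1}, {"ax": 0, "ay": 0, "az": 0, "dx": 0.04, "dy": 0.03, "dz": 0, "hand": 1}, {"ax": 0, "ay": 0, "az": 0, "dx": 0.04, "dy": 0.03, "dz": 0, "hand": 1}, {"ax": 0, "ay": 0, "az": 0, "dx": 0.04, "dy": 0.03, "dz": 0, "hand": 1}]}}

```text
clock: 19.65
eef_pos: [528.7, -5.8, 185.4]
tool_rot: [-3.141, 0.001, 2.984]
force: [-3.4, -1.1, -0.1]
width: 13.2
gripper_force: 63.2
```

```bash
python3 -c "
from h import *
F(20)"
```

```text
clk 20.65 F [-2.27 -1.38 -0.26] sd [0.65 0.73 0.46] T [-0.34  0.51  0.01] p [528.7  -5.7 185.4] rot [-3.1414e+00  5.0000e-04  2.9846e+00] w 13.432973358971585
```

{"api": "send_rows", "payload": {"series": [{"ax": 0, "ay": 0, "az": 0, "dx": 0.02, "dy": -0.01, "dz": 0, "hand": 1}, {"ax": 0, "ay": 0, "az": 0, "dx": 0.05, "dy": -0.02, "dz": 0, "hand": 1}, {"ax": 0, "ay": 0, "az": 0, "dx": 0.05, "dy": -0.02, "dz": 0, "hand": 1}, {"ax": 0, "ay": 0, "az": 0, "dx": 0.05, "dy": -0.02, "dz": 0, "hand": 1}, {"ax": 0, "ay": 0, "az": 0, "dx": 0.05, "dy": -0.02, "dz": 0, "hand": 1}]}}

```text
clock: 21.15
eef_pos: [528.5, -5.6, 185.5]
tool_rot: [3.142, 0.001, 2.985]
force: [1.3, -2.9, -0.1]
width: 13.1
gripper_force: 63.4
```

```bash
python3 -c "
from h import *
F(20)"
```

```text
clk 22.15 F [ 1.65 -3.04  0.01] sd [0.86 0.45 0.4 ] T [-0.77 -0.47  0.02] p [528.5  -5.6 185.5] rot [3.1415e+00 1.1000e-03 2.9847e+00] w 13.128498576061517
```

{"api": "send_rows", "payload": {"series": [{"ax": 0, "ay": 0, "az": 0, "dx": -0.01, "dy": -0.01, "dz": 0, "hand": 1}, {"ax": 0, "ay": 0, "az": 0, "dx": -0.025, "dy": -0.03, "dz": 0, "hand": 1}, {"ax": 0, "ay": 0, "az": 0, "dx": -0.025, "dy": -0.03, "dz": 0, "hand": 1}, {"ax": 0, "ay": 0, "az": 0, "dx": -0.025, "dy": -0.03, "dz": 0, "hand": 1}, {"ax": 0, "ay": 0, "az": 0, "dx": -0.025, "dy": -0.03, "dz": 0, "hand": 1}]}}

```text
clock: 22.65
eef_pos: [528.4, -5.7, 185.4]
tool_rot: [3.141, 0.001, 2.985]
force: [3.3, -2.5, 0.9]
width: 13.0
gripper_force: 63.4
```

```bash
python3 -c "
from h import *
F(8)"
```

```text
clk 23.05 F [ 4.31 -2.43  0.33] sd [0.36 0.62 0.63] T [-0.52 -1.01  0.  ] p [528.4  -5.7 185.4] rot [3.1413e+00 5.0000e-04 2.9849e+00] w 12.983882925142508
```

{"api": "send_rows", "payload": {"series": [{"ax": 0, "ay": 0, "az": 0, "dx": 0, "dy": 0, "dz": 0, "hand": 1}, {"ax": 0, "ay": 0, "az": 0, "dx": 0, "dy": 0, "dz": 0, "hand": 1}, {"ax": 0, "ay": 0, "az": 0, "dx": 0, "dy": 0, "dz": 0, "hand": 1}, {"ax": 0, "ay": 0, "az": 0, "dx": 0, "dy": 0, "dz": 0, "hand": 1}, {"ax": 0, "ay": 0, "az": 0, "dx": 0, "dy": 0, "dz": 0, "hand": 1}, {"ax": 0, "ay": 0, "az": 0, "dx": 0, "dy": 0, "dz": 0, "hand": 1}, {"ax": 0, "ay": 0, "az": 0, "dx": 0, "dy": 0, "dz": 0, "hand": 1}, {"ax": 0, "ay": 0, "az": 0, "dx": 0, "dy": 0, "dz": 0, "hand": 1}, {"ax": 0, "ay": 0, "az": 0, "dx": 0, "dy": 0, "dz": 0, "hand": 1}, {"ax": 0, "ay": 0, "az": 0, "dx": 0, "dy": 0, "dz": 0, "hand": 1}]}}

```text
clock: 24.05
eef_pos: [528.1, -5.7, 185.3]
tool_rot: [3.141, -0.0, 2.985]
force: [3.8, 0.3, 0.9]
width: 13.6
gripper_force: 63.3
```

{"api": "send_rows", "payload": {"series": [{"ax": 0, "ay": 0, "az": 0, "dx": 0, "dy": 0, "dz": 0, "hand": 1}, {"ax": 0, "ay": 0, "az": 0, "dx": 0, "dy": 0, "dz": 0, "hand": 1}, {"ax": 0, "ay": 0, "az": 0, "dx": 0, "dy": 0, "dz": 0, "hand": 1}, {"ax": 0, "ay": 0, "az": 0, "dx": 0, "dy": 0, "dz": 0, "hand": 1}, {"ax": 0, "ay": 0, "az": 0, "dx": 0, "dy": 0, "dz": 0, "hand": 1}, {"ax": 0, "ay": 0, "az": 0, "dx": 0, "dy": 0, "dz": 0, "hand": 1}, {"ax": 0, "ay": 0, "az": 0, "dx": 0, "dy": 0, "dz": 0, "hand": 1}, {"ax": 0, "ay": 0, "az": 0, "dx": 0, "dy": 0, "dz": 0, "hand": 1}, {"ax": 0, "ay": 0, "az": 0, "dx": 0, "dy": 0, "dz": 0, "hand": 1}, {"ax": 0, "ay": 0, "az": 0, "dx": 0, "dy": 0, "dz": 0, "hand": 1}]}}

```text
clock: 25.05
eef_pos: [528.1, -5.7, 185.3]
tool_rot: [3.141, -0.0, 2.985]
force: [2.9, 0.8, 0.6]
width: 13.3
gripper_force: 63.3
```

{"api": "send_rows", "payload": {"series": [{"ax": 0, "ay": 0, "az": 0, "dx": -0.015, "dy": 0, "dz": 0, "hand": 1}, {"ax": 0, "ay": 0, "az": 0, "dx": -0.03, "dy": 0, "dz": 0, "hand": 1}, {"ax": 0, "ay": 0, "az": 0, "dx": -0.03, "dy": 0, "dz": 0, "hand": 1}, {"ax": 0, "ay": 0, "az": 0, "dx": -0.03, "dy": 0, "dz": 0, "hand": 1}, {"ax": 0, "ay": 0, "az": 0, "dx": -0.03, "dy": 0, "dz": 0, "hand": 1}, {"ax": 0, "ay": 0, "az": 0, "dx": -0.03, "dy": 0, "dz": 0, "hand": 1}, {"ax": 0, "ay": 0, "az": 0, "dx": -0.03, "dy": 0, "dz": 0, "hand": 1}, {"ax": 0, "ay": 0, "az": 0, "dx": -0.03, "dy": 0, "dz": 0, "hand": 1}, {"ax": 0, "ay": 0, "az": 0, "dx": -0.03, "dy": 0, "dz": 0, "hand": 1}, {"ax": 0, "ay": 0, "az": 0, "dx": -0.03, "dy": 0, "dz": 0, "hand": 1}]}}

```text
clock: 26.05
eef_pos: [528.2, -5.8, 185.2]
tool_rot: [3.141, -0.0, 2.985]
force: [2.4, 2.4, 0.9]
width: 12.9
gripper_force: 63.3
```

{"api": "send_rows", "payload": {"series": [{"ax": 0, "ay": 0, "az": 0, "dx": 0, "dy": 0, "dz": 0, "hand": 1}, {"ax": 0, "ay": 0, "az": 0, "dx": 0, "dy": 0, "dz": 0, "hand": 1}, {"ax": 0, "ay": 0, "az": 0, "dx": 0, "dy": 0, "dz": 0, "hand": 1}, {"ax": 0, "ay": 0, "az": 0, "dx": 0, "dy": 0, "dz": 0, "hand": 1}, {"ax": 0, "ay": 0, "az": 0, "dx": 0, "dy": 0, "dz": 0, "hand": 1}, {"ax": 0, "ay": 0, "az": 0, "dx": 0, "dy": 0, "dz": 0, "hand": 1}, {"ax": 0, "ay": 0, "az": 0, "dx": 0, "dy": 0, "dz": 0, "hand": 1}, {"ax": 0, "ay": 0, "az": 0, "dx": 0, "dy": 0, "dz": 0, "hand": 1}, {"ax": 0, "ay": 0, "az": 0, "dx": 0, "dy": 0, "dz": 0, "hand": 1}, {"ax": 0, "ay": 0, "az": 0, "dx": 0, "dy": 0, "dz": 0, "hand": 1}]}}

```text
clock: 27.05
eef_pos: [528.2, -5.8, 185.2]
tool_rot: [3.142, -0.0, 2.985]
force: [1.2, 2.8, 0.5]
width: 13.0
gripper_force: 63.2
```

```bash
python3 -c "
from h import *
F(8)"
```

```text
clk 27.45 F [1.56 3.17 0.14] sd [0.39 0.5  0.55] T [ 0.71 -0.36 -0.01] p [528.3  -5.8 185.2] rot [ 3.1415e+00 -4.0000e-04  2.9848e+00] w 13.268195631239157
```

{"api": "send_rows", "payload": {"series": [{"ax": 0, "ay": 0, "az": 0, "dx": -0.01, "dy": 0.015, "dz": 0, "hand": 1}, {"ax": 0, "ay": 0, "az": 0, "dx": -0.01, "dy": 0.025, "dz": 0, "hand": 1}, {"ax": 0, "ay": 0, "az": 0, "dx": -0.01, "dy": 0.025, "dz": 0, "hand": 1}, {"ax": 0, "ay": 0, "az": 0, "dx": -0.01, "dy": 0.025, "dz": 0, "hand": 1}, {"ax": 0, "ay": 0, "az": 0, "dx": -0.01, "dy": 0.025, "dz": 0, "hand": 1}, {"ax": 0, "ay": 0, "az": 0, "dx": -0.01, "dy": 0.025, "dz": 0, "hand": 1}, {"ax": 0, "ay": 0, "az": 0, "dx": -0.01, "dy": 0.025, "dz": 0, "hand": 1}, {"ax": 0, "ay": 0, "az": 0, "dx": -0.01, "dy": 0.025, "dz": 0, "hand": 1}, {"ax": 0, "ay": 0, "az": 0, "dx": -0.01, "dy": 0.025, "dz": 0, "hand": 1}, {"ax": 0, "ay": 0, "az": 0, "dx": -0.01, "dy": 0.025, "dz": 0, "hand": 1}]}}

```text
clock: 28.45
eef_pos: [528.3, -5.8, 185.2]
tool_rot: [-3.141, -0.001, 2.985]
force: [-0.3, 2.3, -0.3]
width: 13.3
gripper_force: 63.2
```

{"api": "send_rows", "payload": {"series": [{"ax": 0, "ay": 0, "az": 0, "dx": 0, "dy": 0, "dz": 0, "hand": 1}, {"ax": 0, "ay": 0, "az": 0, "dx": 0, "dy": 0, "dz": 0, "hand": 1}, {"ax": 0, "ay": 0, "az": 0, "dx": 0, "dy": 0, "dz": 0, "hand": 1}, {"ax": 0, "ay": 0, "az": 0, "dx": 0, "dy": 0, "dz": 0, "hand": 1}, {"ax": 0, "ay": 0, "az": 0, "dx": 0, "dy": 0, "dz": 0, "hand": 1}, {"ax": 0, "ay": 0, "az": 0, "dx": 0, "dy": 0, "dz": 0, "hand": 1}, {"ax": 0, "ay": 0, "az": 0, "dx": 0, "dy": 0, "dz": 0, "hand": 1}, {"ax": 0, "ay": 0, "az": 0, "dx": 0, "dy": 0, "dz": 0, "hand": 1}, {"ax": 0, "ay": 0, "az": 0, "dx": 0, "dy": 0, "dz": 0, "hand": 1}, {"ax": 0, "ay": 0, "az": 0, "dx": 0, "dy": 0, "dz": 0, "hand": 1}]}}

```text
clock: 29.45
eef_pos: [528.4, -5.8, 185.2]
tool_rot: [-3.141, -0.0, 2.985]
force: [-1.2, 1.1, -0.1]
width: 13.3
gripper_force: 63.2
```

{"api": "send_rows", "payload": {"series": [{"ax": 0, "ay": 0, "az": 0, "dx": 0, "dy": 0, "dz": 0, "hand": 1}, {"ax": 0, "ay": 0, "az": 0, "dx": 0, "dy": 0, "dz": 0, "hand": 1}, {"ax": 0, "ay": 0, "az": 0, "dx": 0, "dy": 0, "dz": 0, "hand": 1}]}}

```text
clock: 29.75
eef_pos: [528.4, -5.8, 185.2]
tool_rot: [-3.141, -0.0, 2.985]
force: [-2.2, 1.7, -0.8]
width: 13.3
gripper_force: 63.3
```

{"api": "send_rows", "payload": {"series": [{"ax": 0, "ay": 0, "az": 0, "dx": 0, "dy": 0, "dz": 0, "hand": 1}, {"ax": 0, "ay": 0, "az": 0, "dx": 0, "dy": 0, "dz": 0, "hand": 1}]}}

```text
clock: 29.95
eef_pos: [528.4, -5.8, 185.2]
tool_rot: [-3.141, -0.0, 2.985]
force: [-1.5, 0.3, 0.2]
width: 13.4
gripper_force: 63.3
```

The residual force is near zero and steady, so the arm carries the lamp. I'll release now.

{"api": "send_rows", "payload": {"series": [{"ax": 0, "ay": 0, "az": 0, "dx": 0.01, "dy": 0, "dz": 0, "hand": 0.84}, {"ax": 0, "ay": 0, "az": 0, "dx": 0.01, "dy": 0, "dz": 0, "hand": 0.8}, {"ax": 0, "ay": 0, "az": 0, "dx": 0.01, "dy": 0, "dz": 0, "hand": 0.75}, {"ax": 0, "ay": 0, "az": 0, "dx": 0.01, "dy": 0, "dz": 0, "hand": 0.7}, {"ax": 0, "ay": 0, "az": 0, "dx": 0.01, "dy": 0, "dz": 0, "hand": 0.65}, {"ax": 0, "ay": 0, "az": 0, "dx": 0.01, "dy": 0, "dz": 0, "hand": 0.6}, {"ax": 0, "ay": 0, "az": 0, "dx": 0.01, "dy": 0, "dz": 0, "hand": 0.6}, {"ax": 0, "ay": 0, "az": 0, "dx": 0.01, "dy": 0, "dz": 0, "hand": 0.6}, {"ax": 0, "ay": 0, "az": 0, "dx": 0.01, "dy": 0, "dz": 0, "hand": 0.6}, {"ax": 0, "ay": 0, "az": 0, "dx": 0.01, "dy": 0, "dz": 0, "hand": 0.6}]}}

```text
clock: 30.95
eef_pos: [528.5, -5.7, 185.3]
tool_rot: [3.142, -0.0, 2.985]
force: [-0.1, 0.7, -0.3]
width: 34.2
gripper_force: 0.0
```

Run:
```python
from h import *
im=get_image('scene')
cv2.imwrite('pics/c5.png',cv2.resize(im['pixels'][125:245,265:385,::-1],(600,600),interpolation=cv2.INTER_CUBIC))
s=read_state();print(s['force'],s['width'])
```

```text
[ 0.41573032 -0.49412887  0.14865426] 34.23196824807014
```

View pics/c5.png

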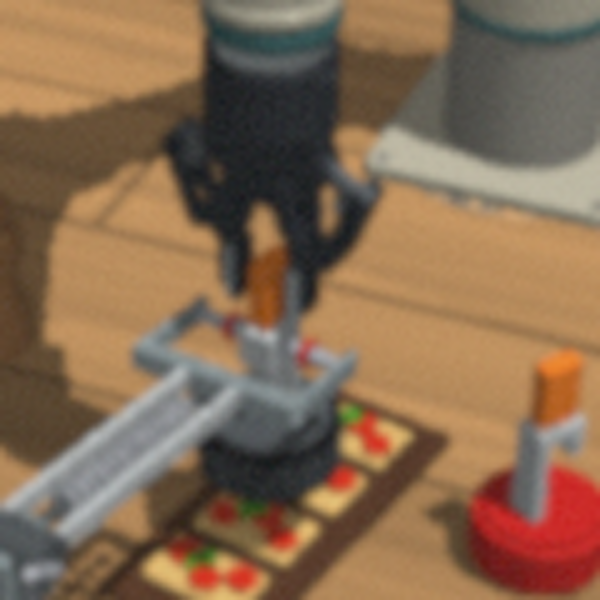

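The crop shows the lamp hanging on the bar above the food, the fingers open either side of the tab at (268,285). I'll withdraw straight up.

{"api": "send_rows", "payload": {"series": [{"ax": 0, "ay": 0, "az": 0, "dx": 0, "dy": 0, "dz": -0.5, "hand": 0.6}, {"ax": 0, "ay": 0, "az": 0, "dx": 0, "dy": 0, "dz": -1.5, "hand": 0.6}, {"ax": 0, "ay": 0, "az": 0, "dx": 0, "dy": 0, "dz": -3, "hand": 0.6}, {"ax": 0, "ay": 0, "az": 0, "dx": 0, "dy": 0, "dz": -5, "hand": 0.6}, {"ax": 0, "ay": 0, "az": 0, "dx": 0, "dy": 0, "dz": -7, "hand": 0.6}, {"ax": 0, "ay": 0, "az": 0, "dx": 0, "dy": 0, "dz": -9, "hand": 0.6}, {"ax": 0, "ay": 0, "az": 0, "dx": 0, "dy": 0, "dz": -11, "hand": 0.6}, {"ax": 0, "ay": 0, "az": 0, "dx": 0, "dy": 0, "dz": -12, "hand": 0.6}, {"ax": 0, "ay": 0, "az": 0, "dx": 0, "dy": 0, "dz": -12, "hand": 0.6}, {"ax": 0, "ay": 0, "az": 0, "dx": 0, "dy": 0, "dz": -12, "hand": 0.6}]}}

```text
clock: 32.0
eef_pos: [528.1, -5.6, 305.0]
tool_rot: [-3.142, -0.001, 2.985]
force: [-0.4, 0.4, -0.6]
width: 34.1
gripper_force: 0.0
```

Run:
```python
from h import *
a=get_image('scene')['pixels']
for _ in range(3): get_image('scene')
b=get_image('scene')['pixels']
d=cv2.absdiff(cv2.GaussianBlur(a,(5,5),0),cv2.GaussianBlur(b,(5,5),0))[160:235,265:345];print('motion',d.max(),d.mean())
def tab(p):
    h=cv2.cvtColor(p,cv2.COLOR_RGB2HSV);m=cv2.inRange(h,(5,190,110),(14,255,255));m[:165]=0;m[200:]=0;m[:,:300]=0;m[:,340:]=0
    return cv2.moments(m,True)
for p in(a,b):
    t=tab(p);print(t['m00'],t['m10']/max(t['m00'],1),t['m01']/max(t['m00'],1))
print(read_state()['force'],read_state()['eef_pos'])
```

```text
motion 7 0.43383333333333335
72.0 318.5138888888889 181.41666666666666
71.0 318.63380281690144 181.26760563380282
[-0.55357072 -0.03821429 -0.57773624] [528.06163552  -5.66415366 304.47472992]
```

The lamp hangs still and the gripper is clear, so I'll hand the job in.

```bash
python3 -c "
from cell import finish_job
print(finish_job())"
```

```text
the job is handed in; nothing more can be done
None
```

The lamp hangs on the spring arm's bar above the food. I let go once the force on the gripper was near zero, images after release show the lamp still, and the job is handed in at about 32 s of the 72 s.

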